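# Switch the grinding-ball sorter and feed the balls

## Task

Without gripping or lifting anything, press the seesaw gate of the ball sorter over with a fingertip so that it slopes down to the other tray than it does now. Then push the two steel balls waiting in the white feed trough over its end onto the gate, so that both roll down into that tray. Leave the marker, the roll of tape and the brown bottle that stand round the sorter where they are, and leave the gate tipped to its new side.

Things in the scene. Friction and masses are not known exactly. Their poses are not given: they have to be found in the camera images.
- sorter: bench-top sorter for steel grinding balls, screwed down: T-shaped aluminium base, 340 mm across and 6 mm thick, with a narrow white feed trough on the robot side, a steel seesaw gate behind it and a tray at either end (blue at +y, green at -y). Origin on the work surface below the trough's line; x runs level along the trough to the gate, y across to the blue tray, z up
- trough_end (a point): middle of the trough floor at its gate end, at (22, 0, 96) mm in the sorter's frame. The trough runs from here 108 mm back in the sorter's -x, open at both ends, 28 mm wide inside; its 4 mm thick side walls stand 7 mm above the floor. Two 8 mm openings across the floor lightly seat the balls, 79 and 42.5 mm back from here. Past this end a ball drops 24 mm onto the gate, whose back wall stops it
- gate (a joint): seesaw gate, a steel channel 160 mm long in y, 50 mm wide, open at its ends, back wall 46 mm high; pivot along the sorter's x at (40, 0, 70) mm. Range -0.3 to +0.3 rad: at +0.3 the +y end is up and it slopes to the green tray, at -0.3 to the blue one. Starts on either side. Top heavy: past level it falls to its stop and stays. A raised tab takes about 1 N to press down
- tab_l (a point): centre of the top face of the orange ribbed 40 x 40 x 4 mm press tab on the robot side of the gate's +y end, 65 mm from the pivot line; 19 mm above level (z = 91 mm) when raised, 19 mm below (z = 53 mm) when down; nothing but air under it down to 10 mm below its low position
- tab_r (a point): the same on the gate's -y end
- ball_a_center (a point): centre of the rear (robot-side) steel ball, 26 mm diameter, about 70 g, seated in the trough with its centre at about z = 108.4 mm
- ball_b_center (a point): centre of the front steel ball, equal to the other, 36.5 mm further along the trough; pushing the rear ball along pushes this one ahead of it
- ball_a: the rear ball (its orientation turns as it rolls)
- ball_b: the front ball
- tray_l (a point): centre of the floor of the blue tray at the sorter's +y end; inside 80 mm in x, 96 mm in y, walls 28 mm high above the floor on the gate's side, 47 mm at the outer end
- tray_r (a point): the same for the green tray at the -y end
- marker: bystander: loose white marker pen with a red cap, 38 x 134 x 14 mm as it lies, on the worktop at the robot side of the blue tray
- tape: bystander: loose roll of yellow tape lying flat, 69 mm diameter, 19 mm high, at the robot side of the green tray
- bottle: bystander: loose brown bottle with a black cap, 46 mm diameter, 88 mm high, standing beyond the sorter
Mind the look-alikes: they are no part of the job. Leave any purple or red look-alike of the ball_b alone.

How it is judged:
On the way:
1. the gate is rocked over to its other stop while both balls still wait in the trough (distance of tab_l from where it was at the start of the episode above 0.0215 m and (value of joint gate below -0.25 rad or value of joint gate above 0.25 rad) and distance of each of ball_a_center, ball_b_center from where it was at the start of the episode below 0.01 m), for 0.2 s.
At the end, for the whole second after the job is handed in: the gate leans to the side opposite to its start (within 0.05 rad of its stop) and both balls lie at rest (under 0.05 m/s) on the floor of the tray it slopes to (distance of tab_l from where it was at the start of the episode above 0.0215 m and ((value of joint gate below -0.25 rad and y of ball_a_center in the frame of sorter between 0.07 and 0.166 m and x of ball_a_center in the frame of sorter between 0 and 0.08 m and z of each of ball_a_center, ball_b_center in the frame of sorter below 0.037 m and linear speed of each of ball_a, ball_b below 0.05 m/s and y of ball_b_center in the frame of sorter between 0.07 and 0.166 m and x of ball_b_center in the frame of sorter between 0 and 0.08 m) or (value of joint gate above 0.25 rad and y of ball_a_center in the frame of sorter between -0.166 and -0.07 m and x of ball_a_center in the frame of sorter between 0 and 0.08 m and z of each of ball_a_center, ball_b_center in the frame of sorter below 0.037 m and linear speed of each of ball_a, ball_b below 0.05 m/s and y of ball_b_center in the frame of sorter between -0.166 and -0.07 m and x of ball_b_center in the frame of sorter between 0 and 0.08 m))); the robot touches nothing.
It fails at once if a ball is lifted (more than 20 mm above its seat in the trough) (height (world z) of ball_a_center above 0.128 m).
It fails at once if a ball is lifted (more than 20 mm above its seat in the trough) (height (world z) of ball_b_center above 0.128 m).
It fails at once if the marker is moved (more than 15 mm) (distance of marker from where it was at the start of the episode above 0.015 m).
It fails at once if the tape is moved (more than 15 mm) (distance of tape from where it was at the start of the episode above 0.015 m).
It fails at once if the bottle is moved (more than 15 mm) (distance of bottle from where it was at the start of the episode above 0.015 m).
It also fails if it takes over 45 s, if anything falls off the work surface, if the arm or the gripper's body presses on something with over 40 N, if the wrist force passes 120 N, or if a joint passes its speed limit or range.

## Robot

A 6-joint arm with a two-finger parallel gripper is mounted at the origin on a cart in front of the work surface, level with it; the furniture and walls round the work are solid. World frame = base frame: x ahead of the robot, y to its left, z up, the work surface at z = 0. Lengths are in m, angles in rad, forces in N, time in s.
With the tool pointing down it reaches from about 0.35 to 0.875 m from the base axis. Payload 4.2 kg.
Tool frame: the origin (TCP) lies between the finger pads; the fingertips stand 22 mm ahead of it and the grasp point (between the pads) lies 3 mm ahead of it; z points along the fingers, y is the line along which they close (so a half turn about z gives the same grasp; the last joint's range is limited). The gripper opens to 85 mm and grips with 20 to 120 N. Pads are 22 mm wide; open, the fingers measure 114 mm over their backs; the gripper's body (76 mm by 85 mm) begins 54 mm behind the grasp point. The pads swing forward as they close: fully open they stand 13 mm farther back than shut.
Start: joints at [1.461, 0.385, 0.008, 0, -1.194, -0.259], TCP at [0.225, 0.583, 0.214] pointing down, gripper open.
Joint ranges: [-3.14, 3.14], [-1.21, 2.06], [-1.07, 1.41], [-3.16, 2.05], [-2.99, -0.16], [-3.1, 3.1]. Speed limits (rad/s): [2.79, 2.79, 3.14, 3.14, 3.14, 3.14].

## Interface

Orientations are given as a unit quaternion [w, x, y, z].
In Python, from bench import r, cams, hand_in gives the robot as it stands.
- The arm moves only by the tool arm_command, never from a script. Its argument "rows" is one flat list of numbers, 4 for each row, row after row: the shift along the tool's x, y, z in cm, then the turn about the tool's z in rad. A call has 1 to 20 rows; each row shifts and turns the commanded pose from where the row before left it, along the tool's axes as they then stand; what a row does not reach is not made up. A row lasts 1/8 s, in which the tool goes at most 62.5 mm and 10.7 degrees, less where a joint would pass 70% of its speed; a pose out of reach is approached as far as the arm can. A call with a gripper value outside its range is refused whole. "claw" is the closure, from 0 (fully open) to 1 (shut), set as the call begins (left out, the last holds). The fingers move at their own pace and stop on an object; the grip force is fixed at half the most. Time passes only in rows, so rows that do not move let the fingers close. It gives the time, the measured TCP pose, the force, the opening and the grip force at its end, in the units of the state.
- r.get_state(): the state, without advancing time (a new reading comes with each control period).
- cams.snapshot(name): name is "scene" or "top"; returns a dict with "img" (384x512x3 uint8, blue, green, red), "z_map" (384x512 float32, m along the optical axis (not along the pixel's ray), 0 where there is no reading), "K" (3x3 intrinsics, pixels), "k1" (the pictures are not rectified: a ray, as slopes to the right and down, at radius r is drawn at 1 + k1 r^2 times it, then the intrinsics apply), "world_from_camera" (4x4, takes a point from camera to world coordinates). Camera axes: x right, y up, looking along -z (the intrinsics and any distortion apply to the point x, -y, -z); pixel columns grow to the right and rows downward; lengths in m; the calibration is good to about 2 mm. A picture is of the moment at which its call begins.
- hand_in(): hands the job in; it is judged then, once.
The state is a dict: "time": time; "joint_positions": joint angles; "dq": joint speeds; "tau": joint torques, N m; "eef_pos": TCP position; "tool_rot": TCP orientation; "ft_force": force on the tool from outside, world axes, zero at the start; "ft_torque": the same for the moment, N m; "finger_gap": finger opening in m; "grasp_force": force on a finger pad.
Only numpy, scipy, OpenCV 4.12 (cv2) and the standard library are available. Lean on these libraries where they do the work, as an engineer would, in place of code of your own. Each camera call takes 0.05 s, during which the arm holds its last target. There are 200 camera calls.

## Working session

There is one attempt and no reset: what is moved stays moved. The work goes in short steps, Python scripts to look and compute and a tool call to move; the robot and the scene stay as the last step left them, time stands still between calls to the robot, and variables do not carry over. Pictures are saved under pics/ and viewed, at most 10 in all, crops included, and the job is handed in when it is done.

Besides the shell and the picture viewer there is one more tool, called after "Call:" by a JSON object that holds its "method" and its "body". arm_command: Moves the arm, as the interface text tells. Its arguments: {"type":"object","properties":{"rows":{"type":"array"},"claw":{"type":"number"}},"required":["rows"]}

```bash
mkdir -p pics && cat > h.py <<'E'
import numpy as np, cv2
from bench import r, cams, hand_in
def world(s,u,v,z=None):
    K=s["K"];k1=s["k1"];T=np.array(s["world_from_camera"])
    d=np.array([(u-K[0][2])/K[0][0],(v-K[1][2])/K[1][1]]);p=d.copy()
    for _ in range(20): p=d/(1+k1*(p@p))
    ray=np.array([p[0],-p[1],-1.0])
    if z is None:
        Z=s["z_map"][int(round(v)),int(round(u))]; return T[:3,:3]@(ray*Z)+T[:3,3]
    w=T[:3,:3]@ray; return T[:3,3]+w*(z-T[2,3])/w[2]
E
python3 - <<'E'
from h import *
for n in("scene","top"):
    s=cams.snapshot(n); np.save(n+".npy",s,allow_pickle=True)
    cv2.imwrite(f"pics/{n}0.png",cv2.resize(s["img"],(800,600),interpolation=cv2.INTER_CUBIC))
st=r.get_state();print(st["eef_pos"],st["tool_rot"],st["time"])
E
```

```text
[0.22511101 0.58247989 0.21312093] [ 9.70088998e-04  9.83031649e-01 -1.83433426e-01 -1.16199179e-04] 0.1
```

View pics/scene0.png

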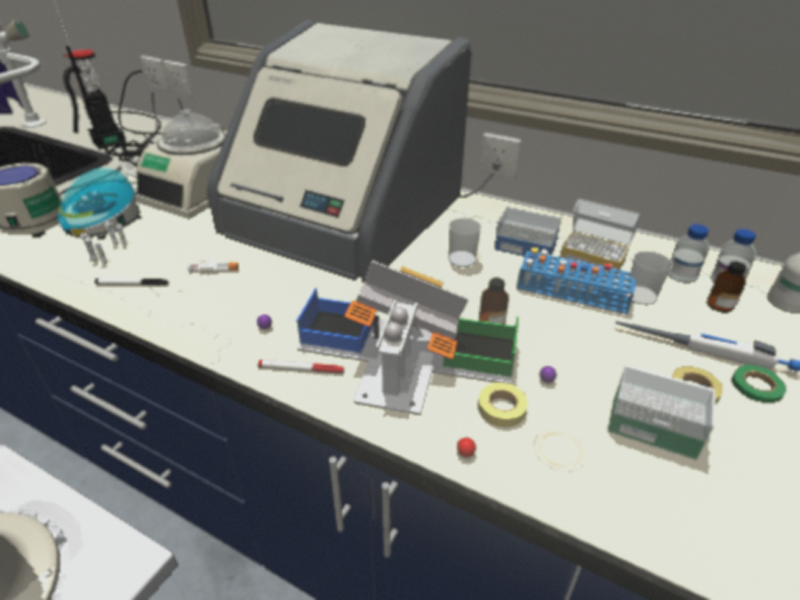

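View pics/top0.png

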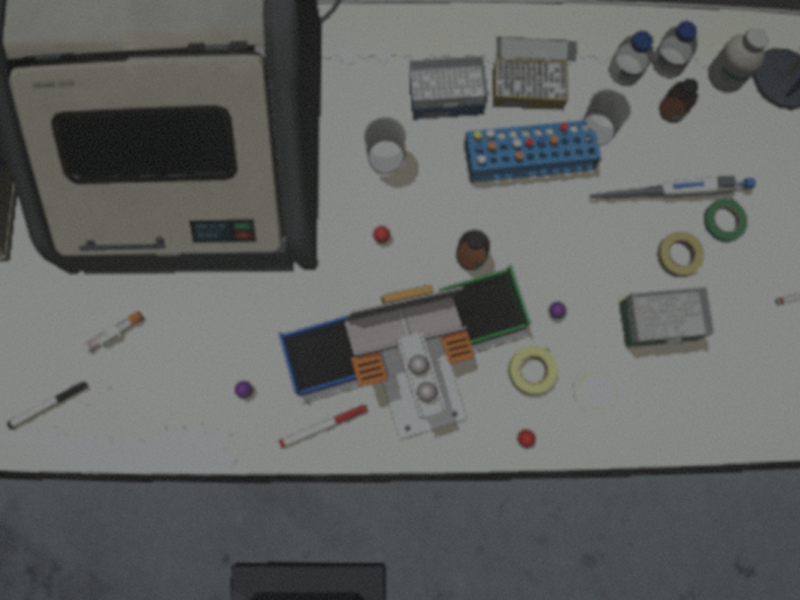

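The scene view shows the sorter at about (400,340), with steel balls at (398,311) and (393,330) in the trough. In the top view the balls are at (418,365) and (427,392), and the tabs at (369,369) and (457,347). The red spheres at (526,438) and (381,234) and the purple ones at (243,389) and (557,310) are loose on the worktop, so they are look-alikes. The two grey balls in the white trough are the ones meant. I'll confirm this in one enlarged crop.

```bash
python3 - <<'E'
from h import *
t=np.load("top.npy",allow_pickle=True).item(); s=np.load("scene.npy",allow_pickle=True).item()
a=cv2.resize(t["img"][165:285,175:345],None,fx=4.7,fy=4.7,interpolation=cv2.INTER_CUBIC)[:, :800]
cv2.imwrite("pics/topc.png",cv2.convertScaleAbs(a,alpha=1.5))
b=cv2.resize(s["img"][160:270,185:345],None,fx=5,fy=5,interpolation=cv2.INTER_CUBIC)
cv2.imwrite("pics/scenec.png",b)
k=1/1.5625
for n,u,v in[("b",418,365),("a",427,392),("tabL",369,369),("tabR",457,347),("tapetop",533,356),("bottle",474,245),("markermid",323,427)]:
    print(n,world(t,u*k,v*k).round(3))
for n,u,v in[("b",398,311),("a",393,330),("tabL",361,314),("tabR",442,346)]:
    print("scene",n,world(s,u*k,v*k).round(3))
E
```

```text
b [ 0.525 -0.237  0.12 ]
a [ 0.49  -0.248  0.12 ]
tabL [ 0.524 -0.174  0.09 ]
tabR [ 0.557 -0.293  0.056]
tapetop [ 0.549 -0.405  0.012]
bottle [ 0.692 -0.318  0.087]
markermid [ 0.453 -0.106  0.01 ]
scene b [ 0.522 -0.24   0.12 ]
scene a [ 0.484 -0.254  0.119]
scene tabL [ 0.519 -0.18   0.093]
scene tabR [ 0.555 -0.296  0.052]
```

View pics/topc.png

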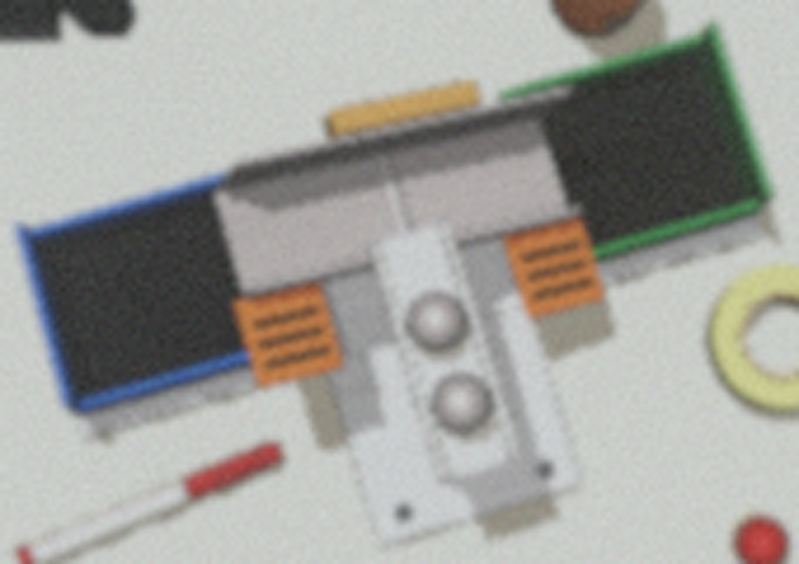

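View pics/scenec.png

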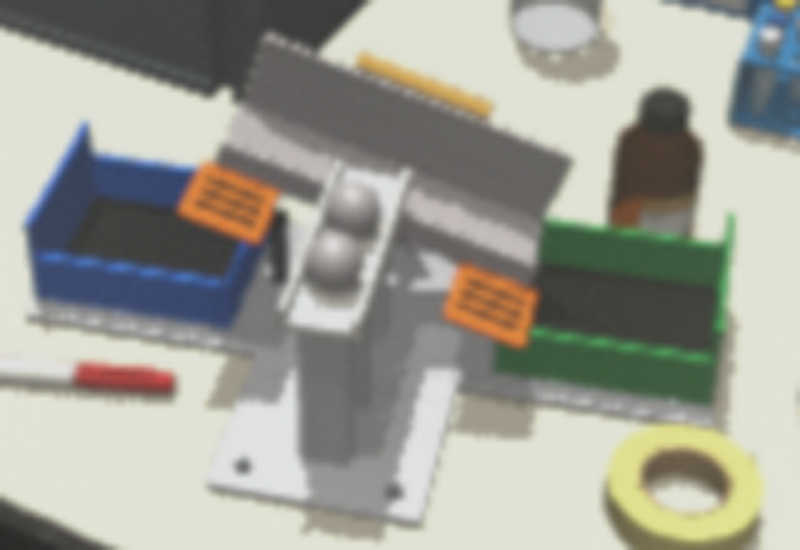

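The gate's +y (left) tab is raised, so it slopes to green now. I need to press tab_l so that it slopes to blue. The crops confirm two grey steel balls in the white trough: top crop rear (463,403), front (437,322); tabs L (289,334), R (554,265). Next I fit the sorter pose from both views.

```bash
python3 - <<'E'
from h import *
from scipy.optimize import least_squares
t=np.load("top.npy",allow_pickle=True).item(); s=np.load("scene.npy",allow_pickle=True).item()
P={"a":(463,403,335,259,.1084),"b":(437,322,353,209,.1084),"L":(289,334,228,201,.091),"R":(554,265,492,304,.053)}
W={}
for n,(u,v,p,q,z) in P.items():
    px=((u+.5)/4.7-.5+175,(v+.5)/4.7-.5+165); ps=((p+.5)/5-.5+185,(q+.5)/5-.5+160)
    A=world(t,*px,z);B=world(s,*ps,z)
    def two(i):  # closest point of two rays
        pass
    Z0=[world(c,*x,0) for c,x in((t,px),(s,ps))];Z1=[world(c,*x,.2) for c,x in((t,px),(s,ps))]
    f=least_squares(lambda h:np.r_[Z0[0]+h[0]*(Z1[0]-Z0[0])-Z0[1]-h[1]*(Z1[1]-Z0[1])],[.5,.5])
    print(n,A.round(4),B.round(4),"tri z",(f.x*.2).round(4),"gap",np.sqrt(2*f.cost).round(4))
    W[n]=(A+B)[:2]/2
def loc(q): 
    c,s_=np.cos(q[2]),np.sin(q[2]);R=np.array([[c,-s_],[s_,c]])
    L={"a":(-.057,0),"b":(-.0205,0),"L":(q[3],.0615),"R":(q[3],-.0627)}
    return {n:R@L[n]+q[:2] for n in L}
f=least_squares(lambda q:np.concatenate([loc(q)[n]-W[n] for n in W]),[.54,-.23,.27,-.005])
q=f.x;print("pose",q.round(4),"res",(f.fun*1e3).round(1))
th=-2*np.arctan2(.18343,.98303);ex=np.array([np.cos(th),np.sin(th)]);ey=np.array([np.sin(th),-np.cos(th)])
d=loc(q)["L"]-np.array([.2251,.5825]);print("tabL",loc(q)["L"].round(4),"a",loc(q)["a"].round(4),"move cm tool x,y",(100*d@ex).round(2),(100*d@ey).round(2),"turn",-(q[2]-th))
E
```

```text
a [ 0.4924 -0.2483  0.1084] [ 0.4938 -0.248   0.1084] tri z [0.1096 0.1096] gap 0.0006
b [ 0.5272 -0.2379  0.1084] [ 0.5275 -0.2383  0.1084] tri z [0.1084 0.1084] gap 0.0005
L [ 0.5251 -0.1738  0.091 ] [ 0.5236 -0.1744  0.091 ] tri z [0.0897 0.0897] gap 0.0003
R [ 0.5598 -0.2931  0.053 ] [ 0.5575 -0.2954  0.053 ] tri z [0.0497 0.0498] gap 0.0008
pose [ 0.5474 -0.2321  0.281  -0.0062] res [-0.5  0.2  0.3  0.3  0.  -0.7  0.1  0.1]
tabL [ 0.5244 -0.1748] a [ 0.4926 -0.2479] move cm tool x,y 55.22 59.84 turn -0.6499950724190761
```

Call:
{"method": "arm_command", "body": {"rows": [3,3.3,0,0,3,3.3,0,0,3,3.3,0,0,3,3.3,0,0,3,3.3,0,0,3,3.3,0,0,3,3.3,0,0,3,3.3,0,0,3,3.3,0,0,3,3.3,0,0,3,3.3,0,0,3,3.3,0,0,3,3.3,0,0,3,3.3,0,0,3,3.3,0,0,3,3.3,0,0,0,0,0,0,0,0,0,0], "claw": 1}}

```text
time: 2.35
eef_pos: [0.4822, -0.0826, 0.2137]
tool_rot: [0.0, 0.983, -0.184, -0.001]
ft_force: [-0.2, 1.2, -0.9]
finger_gap: 0.0001
grasp_force: 0.0
```

Call:
{"method": "arm_command", "body": {"rows": [0,0,0,-0.13,0,0,0,-0.13,0,0,0,-0.13,0,0,0,-0.13,0,0,0,-0.13,0,0,0,0,0,0,0,0]}}

```text
time: 3.22
eef_pos: [0.4825, -0.0819, 0.2142]
tool_rot: [-0.0, 0.99, 0.14, 0.0]
ft_force: [0.7, 0.0, 0.5]
finger_gap: 0.0
grasp_force: 0.0
```

```bash
cat > m.py <<'E'
from h import *
import sys
from scipy.spatial.transform import Rotation as Ro
st=r.get_state();q=np.array([.5474,-.2321,.281]);p=np.array(st["eef_pos"])
R=Ro.from_quat(np.roll(st["tool_rot"],-1)).as_matrix()
c,s=np.cos(q[2]),np.sin(q[2]);S=np.array([[c,-s,0],[s,c,0],[0,0,1]])
tip=p+R[:,2]*.022
print("t",st["time"],"tip local mm",(1e3*S.T@(tip-[q[0],q[1],0])).round(1),"yaw err",np.arctan2(R[1,0],R[0,0])-q[2],"tool z",R[:,2].round(3),"F",np.round(st["ft_force"],1),"gap",st["finger_gap"])
if len(sys.argv)>1:
    g=np.array(eval(sys.argv[1]))/1e3; w=S@g+[q[0],q[1],0]
    print("tool move cm",(100*R.T@(w-tip)).round(2))
E
python3 m.py "[-6,64,110]"
```

```text
t 3.225 tip local mm [-20.7 162.3 192.2] yaw err -0.000385573209470913 tool z [ 0.  0. -1.] F [0.7 0.  0.5] gap 3.352451100693765e-05
tool move cm [1.48 9.83 8.22]
```

Call:
{"method": "arm_command", "body": {"rows": [0.3,2,0,0,0.3,2,0,0,0.3,2,0,0,0.3,2,0,0,0.3,1.8,0,0,0,0,3,0,0,0,3,0,0,0,2,0,0,0,0,0]}}

```text
time: 4.35
eef_pos: [0.5233, -0.1728, 0.1325]
tool_rot: [-0.0, 0.99, 0.14, -0.002]
ft_force: [0.7, -0.5, 1.0]
finger_gap: -0.0
grasp_force: 0.0
```

Call:
{"method": "arm_command", "body": {"rows": [0,0,0.8,0,0,0,0.8,0,0,0,0.8,0,0,0,0.8,0,0,0,0.8,0,0,0,0.8,0,0,0,0.4,0,0,0,0,0,0,0,0,0]}}

```text
time: 5.48
eef_pos: [0.5245, -0.1726, 0.0824]
tool_rot: [0.0, 0.99, 0.14, 0.0]
ft_force: [0.2, -0.0, 0.5]
finger_gap: 0.0
grasp_force: 0.0
```

```bash
python3 m.py
```

```text
t 5.475 tip local mm [-5.5 63.5 60.4] yaw err 0.00030303030321182645 tool z [ 0.001 -0.    -1.   ] F [ 0.2 -0.   0.5] gap 1.2313323403332804e-05
```

Call:
{"method": "arm_command", "body": {"rows": [0,0,-2.5,0,0,0,-2.5,0,0,0,-2.5,0,0,0,-2.5,0,-3,0,0,0,-3,0,0,0,-2.8,0,0,0,0,2.1,0,0,0,2.1,0,0,0,2.1,0,0,0,0,0,0,0,0,0,0]}}

```text
time: 6.98
eef_pos: [0.4569, -0.2572, 0.1822]
tool_rot: [-0.0, 0.99, 0.14, 0.0]
ft_force: [0.0, -0.1, -0.0]
finger_gap: 0.0003
grasp_force: 0.0
```

```bash
python3 m.py "[-93,0,106.5]"; python3 - <<'E'
from h import *
s=cams.snapshot("scene");t=cams.snapshot("top")
b=cv2.resize(s["img"][140:270,185:345],None,fx=3,fy=3,interpolation=cv2.INTER_CUBIC)
a=cv2.resize(t["img"][165:295,175:280+25],None,fx=3,fy=3,interpolation=cv2.INTER_CUBIC)
cv2.imwrite("pics/c1.png",np.hstack([b,a])[:,:800])
E
```

```text
t 6.975 tip local mm [-93.9   1.  160.2] yaw err 1.870394652214724e-05 tool z [-0.  0. -1.] F [ 0.  -0.1 -0. ] gap 0.0002519519967674538
tool move cm [0.09 0.1  5.37]
```

View pics/c1.png

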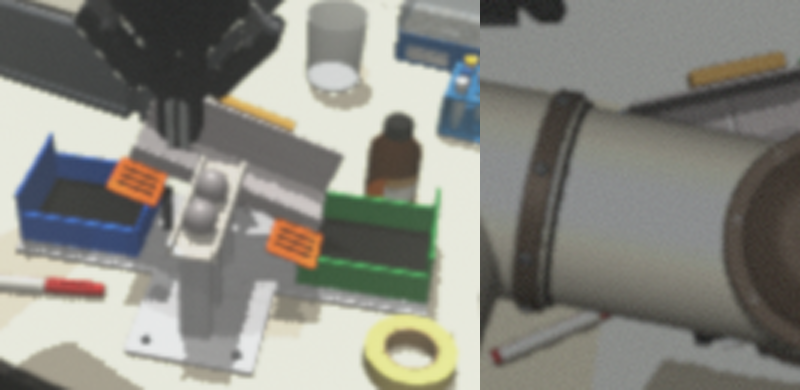

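The scene crop shows the left tab (140,180) still up and the balls (213,185) and (203,215) still seated. The gripper tip at (175,140) doesn't look like it's behind the trough. I'll project the reported tip into the view to check, and measure the tab heights again.

```bash
python3 - <<'E'
from h import *
def proj(s,w):
    T=np.linalg.inv(np.array(s["world_from_camera"]));p=T[:3,:3]@w+T[:3,3];a=np.array([p[0],-p[1]])/-p[2]
    a=a*(1+s["k1"]*(a@a));return np.array([s["K"][0][0]*a[0]+s["K"][0][2],s["K"][1][1]*a[1]+s["K"][1][2]])
s=cams.snapshot("scene");st=r.get_state()
tip=np.array(st["eef_pos"])-[0,0,.022]
q=(.5474,-.2321,.281);c,sn=np.cos(q[2]),np.sin(q[2])
L=lambda x,y,z:np.array([q[0]+c*x-sn*y,q[1]+sn*x+c*y,z])
cr=lambda u:(u-[185,140])*3
for n,w in(("tip",tip),("tabtip lifted",L(-6,64,.16)),("tabL",L(-6,62,.091)),("tabLlow",L(-6,62,.053)),("cam",None)):
    if w is not None: print(n,w.round(3),cr(proj(s,w)).round(0))
print(np.array(s["world_from_camera"])[:3,3],st["time"])
for u,v in((137,182),(295,245),(175,135)):print(world(s,u/3+185,v/3+140).round(3))
o=s["img"][100:270,165:345]
cv2.imwrite("pics/c2.png",cv2.resize(o,None,fx=3.5,fy=3.5,interpolation=cv2.INTER_CUBIC))
E
```

```text
tip [ 0.457 -0.257  0.16 ] [184. 190.]
tabtip lifted [-22.966  59.594   0.16 ] [-20221.  -1494.]
tabL [-22.411  57.672   0.091] [-20705.  -1476.]
tabLlow [-2.2411e+01  5.7672e+01  5.3000e-02] [-20562.  -1455.]
[-0.01356906 -0.53511718  0.60586378] 7.125
[ 0.52  -0.178  0.092]
[ 0.554 -0.298  0.053]
[ 0.446 -0.257  0.212]
```

View pics/c2.png

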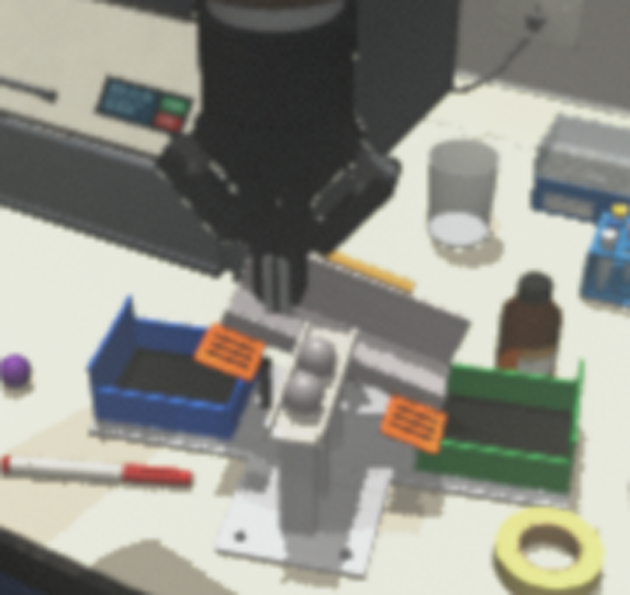

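The gate never moved: tab_l is still at z≈92 mm and tab_r at ≈53 mm. The fingertips show at z≈0.2 m, about 40 mm higher than the reported TCP implies. I'll measure the real fingertip from the depth map.

```bash
cat > tip.py <<'E'
from h import *
def tip():
    s=cams.snapshot("scene");pts=[]
    for v in range(150,200):
        for u in range(225,265):
            if s["z_map"][v,u]>0: pts.append([u,v,*world(s,u,v)])
    return s,np.array(pts)
E
python3 - <<'E'
from tip import *
s,P=tip();st=r.get_state();e=np.array(st["eef_pos"]);print("eef",e.round(4),np.array(st["joint_positions"]).round(3))
m=(np.hypot(P[:,2]-e[0],P[:,3]-e[1])<.05)&(P[:,4]>.135)
Q=P[m];Q=Q[np.argsort(Q[:,4])];
for z in np.arange(.14,.26,.01):
    k=Q[(Q[:,4]>=z)&(Q[:,4]<z+.01)]
    if len(k):print(z.round(2),len(k),k[:,2:].mean(0).round(3),"uv",k[:,:2].min(0),k[:,:2].max(0))
t=cams.snapshot("top")
E
```

```text
eef [ 0.4571 -0.257   0.1823] [-0.203  0.241 -0.286 -0.    -1.044  2.055]
0.2 35 [ 0.448 -0.258  0.207] uv [238. 184.] [250. 189.]
0.21 66 [ 0.45  -0.258  0.215] uv [237. 179.] [252. 186.]
0.22 74 [ 0.45  -0.259  0.225] uv [237. 174.] [252. 182.]
0.23 60 [ 0.449 -0.258  0.235] uv [237. 171.] [252. 178.]
0.24 126 [ 0.448 -0.256  0.246] uv [225. 163.] [260. 173.]
0.25 238 [ 0.451 -0.256  0.255] uv [225. 155.] [264. 171.]
```

Measured from depth, the fingertips are at z≈0.200 m, which is 18 mm above the reported TCP z and not 22 mm below it. x and y agree. From here I use the measured tip offset. I'll press tab_l again, slightly further out, and check the tip height visually before touching it.

```bash
sed -i 's/R\[:,2\]\*.022/R[:,2]*(-.018)/' m.py && python3 m.py "[-6,73,110]"
```

```text
t 7.225 tip local mm [-93.6   1.1 200.3] yaw err 0.0009435431437983532 tool z [ 0. -0. -1.] F [-0.1 -0.5 -0.1] gap -0.00022140508876376504
tool move cm [ 8.77 -7.19  9.03]
```

Call:
{"method": "arm_command", "body": {"rows": [0,-2.4,0,0,0,-2.4,0,0,0,-2.4,0,0,2.9,0,0,0,2.9,0,0,0,3,0,0,0,0,0,3,0,0,0,3,0,0,0,3,0,0,0,0,0,0,0,0,0]}}

```text
time: 8.6
eef_pos: [0.5227, -0.1639, 0.0934]
tool_rot: [0.0, 0.99, 0.14, 0.001]
ft_force: [-0.9, -0.8, 0.6]
finger_gap: -0.0
grasp_force: 0.0
```

```bash
python3 m.py; python3 - <<'E'
from tip import *
s,P=tip();e=np.array(r.get_state()["eef_pos"])
m=(np.hypot(P[:,2]-e[0],P[:,3]-e[1])<.045)&(P[:,4]>.02);Q=P[m]
for z in np.arange(.05,.18,.005):
    k=Q[(Q[:,4]>=z)&(Q[:,4]<z+.005)]
    if len(k):print(z.round(3),len(k),k[:,2:4].mean(0).round(3))
cv2.imwrite("pics/c3.png",cv2.resize(s["img"][100:270,165:345],None,fx=3.5,fy=3.5,interpolation=cv2.INTER_CUBIC))
E
```

```text
t 8.6 tip local mm [ -4.8  72.3 111.4] yaw err 0.0009257322603730689 tool z [ 0.002 -0.001 -1.   ] F [-0.9 -0.8  0.6] gap -4.834822326739137e-06
0.08 5 [ 0.55  -0.193]
0.085 35 [ 0.546 -0.183]
0.09 76 [ 0.542 -0.172]
0.095 53 [ 0.541 -0.172]
0.1 15 [ 0.545 -0.175]
0.105 7 [ 0.544 -0.169]
0.11 2 [ 0.519 -0.168]
0.115 4 [ 0.515 -0.17 ]
0.12 11 [ 0.518 -0.171]
0.125 12 [ 0.519 -0.172]
0.13 11 [ 0.519 -0.172]
0.135 11 [ 0.52  -0.173]
0.14 11 [ 0.519 -0.172]
0.145 4 [ 0.517 -0.174]
0.15 11 [ 0.516 -0.177]
0.155 16 [ 0.516 -0.179]
0.16 34 [ 0.52  -0.182]
0.165 42 [ 0.523 -0.184]
0.17 21 [ 0.522 -0.192]
0.175 30 [ 0.52 -0.19]
```

View pics/c3.png

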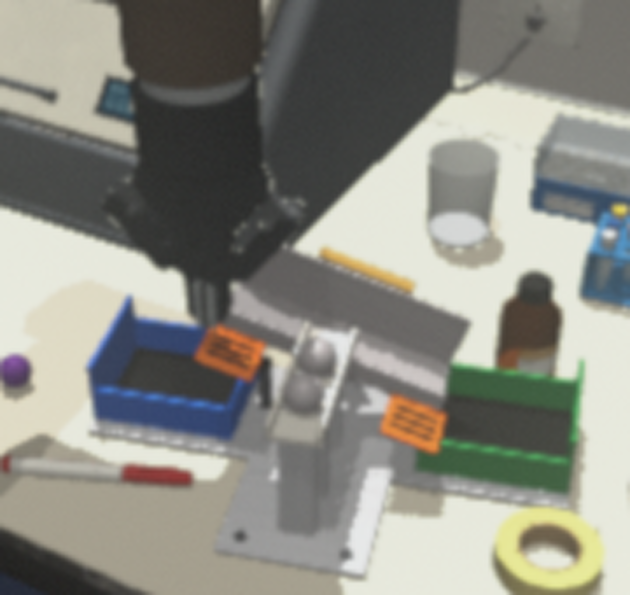

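The fingertip (210,318) hovers about 20 mm above tab_l (230,350), at z≈0.112, so the new offset holds. Now I press down.

Call:
{"method": "arm_command", "body": {"rows": [0,0,0.7,0,0,0,0.7,0,0,0,0.7,0,0,0,0.7,0,0,0,0.7,0,0,0,0.7,0,0,0,0.7,0,0,0,0,0,0,0,0,0]}}

```text
time: 9.78
eef_pos: [0.522, -0.1639, 0.0432]
tool_rot: [0.0, 0.99, 0.14, 0.0]
ft_force: [-0.3, 0.8, 0.0]
finger_gap: 0.0001
grasp_force: 0.0
```

Call:
{"method": "arm_command", "body": {"rows": [0,0,-2,0,0,0,-3,0,0,0,-3,0,0,0,-2,0,-3,0,0,0,-3,0,0,0,-2.8,0,0,0,0,2.4,0,0,0,2.4,0,0,0,2.5,0,0,0,0,0,0,0,0,0,0]}}

```text
time: 11.28
eef_pos: [0.4571, -0.2581, 0.1431]
tool_rot: [-0.0, 0.99, 0.14, -0.0]
ft_force: [0.0, 0.2, -0.7]
finger_gap: -0.0001
grasp_force: 0.0
```

```bash
python3 m.py "[-93,0,107]"; python3 - <<'E'
from h import *
s=cams.snapshot("scene")
cv2.imwrite("pics/c4.png",cv2.resize(s["img"][100:270,165:345],None,fx=3.5,fy=3.5,interpolation=cv2.INTER_CUBIC))
E
```

```text
t 11.275 tip local mm [-94.    0.  161.1] yaw err -7.643884811980861e-05 tool z [-0.  0. -1.] F [ 0.   0.2 -0.7] gap -5.4156085663762035e-05
tool move cm [0.1  0.   5.41]
```

View pics/c4.png

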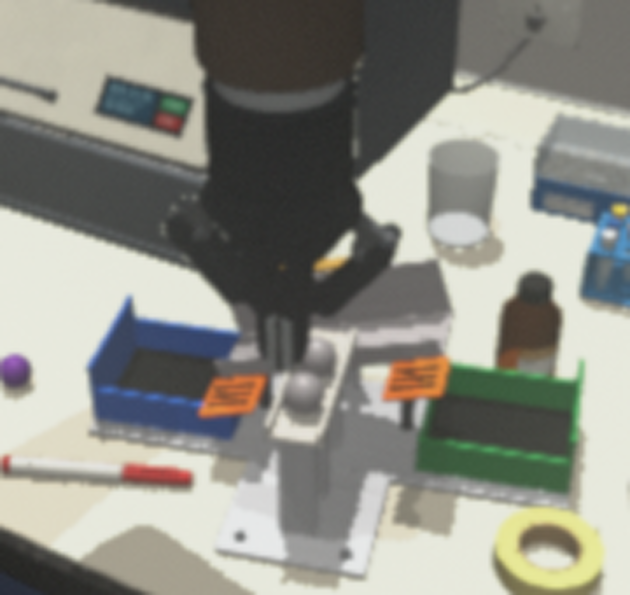

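The gate is now tipped to blue: left tab (235,395) down, right tab (415,378) up. Both balls are still seated at (318,355) and (303,392). Next I lower behind the rear ball and push.

Call:
{"method": "arm_command", "body": {"rows": [0,0,2,0,0,0,2,0,0,0,1.3,0,0,0,0,0,0,0,0,0]}}

```text
time: 11.95
eef_pos: [0.4581, -0.2585, 0.0908]
tool_rot: [0.0, 0.99, 0.14, 0.001]
ft_force: [-0.5, 1.1, 1.2]
finger_gap: 0.0002
grasp_force: 0.0
```

Call:
{"method": "arm_command", "body": {"rows": [0.6,0,0,0,0.6,0,0,0,0.6,0,0,0,0.6,0,0,0,0.6,0,0,0,0.6,0,0,0,0.6,0,0,0,0.6,0,0,0,0.6,0,0,0,0.6,0,0,0,0.6,0,0,0,0.6,0,0,0,0.6,0,0,0,0.6,0,0,0,0.6,0,0,0,0.6,0,0,0,0.4,0,0,0,0,0,0,0,0,0,0,0]}}

```text
time: 14.32
eef_pos: [0.5534, -0.2307, 0.0901]
tool_rot: [-0.0, 0.99, 0.14, -0.0]
ft_force: [0.3, 0.3, -0.5]
finger_gap: -0.0
grasp_force: 0.0
```

Call:
{"method": "arm_command", "body": {"rows": [-0.6,0,-1,0,0,0,-3,0,0,0,-3,0,-3,0,-2,0,-4,0,0,0,-4,0,0,0,0,0,0,0,0,0,0,0,0,0,0,0,0,0,0,0]}}

```text
time: 15.58
eef_pos: [0.4428, -0.2627, 0.1799]
tool_rot: [-0.0, 0.99, 0.14, -0.0]
ft_force: [-0.5, -0.0, -0.0]
finger_gap: -0.0001
grasp_force: 0.0
```

```bash
python3 m.py; python3 - <<'E'
from h import *
s=cams.snapshot("scene")
cv2.imwrite("pics/c5.png",cv2.resize(s["img"][100:270,165:345],None,fx=3.5,fy=3.5,interpolation=cv2.INTER_CUBIC))
E
```

```text
t 15.575 tip local mm [-109.    -0.4  197.9] yaw err 0.0008627147507750954 tool z [-0.  0. -1.] F [-0.5 -0.  -0. ] gap -0.00010327846765100185
```

View pics/c5.png

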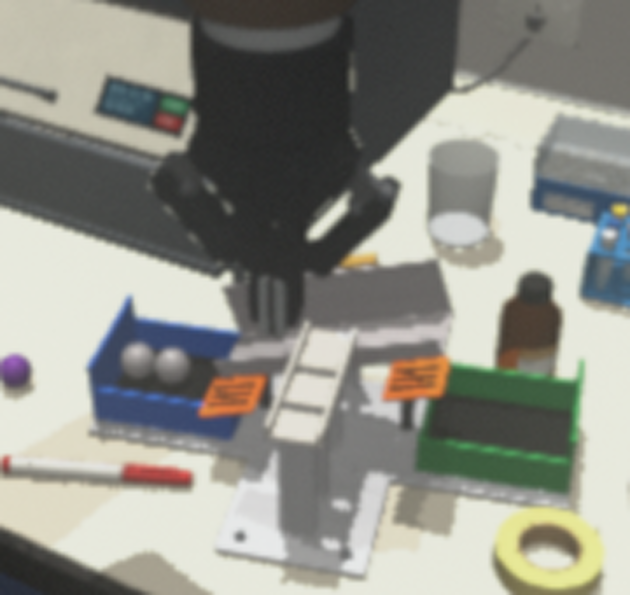

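Both balls lie in the blue tray at (138,360) and (172,364). The trough is empty, the gate is still tipped to blue, and the bystanders are undisturbed. I'll wait a second for the balls to settle and hand in.

Call:
{"method": "arm_command", "body": {"rows": [0,0,0,0,0,0,0,0,0,0,0,0,0,0,0,0,0,0,0,0,0,0,0,0,0,0,0,0,0,0,0,0]}}

```text
time: 16.62
eef_pos: [0.4421, -0.2629, 0.1801]
tool_rot: [-0.0, 0.99, 0.14, 0.0]
ft_force: [-0.6, -0.3, -0.1]
finger_gap: -0.0
grasp_force: 0.0
```

```bash
python3 -c "
from h import *
print(hand_in())"
```

```text
the job is handed in; nothing more can be done
None
```

The job is handed in: the gate is tipped to the blue side, both steel balls lie in the blue tray, and the marker, tape and bottle look untouched in the last picture; the hand-in gave no verdict.

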